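Fasten the guide plate on the packing jig with a T-toggle and a toggle clamp

ROBOT

A 7-joint arm with a two-finger parallel gripper is mounted at the origin on a cart in front of the work surface, level with it; the furniture and walls round the work are solid. World frame = base frame: x ahead of the robot, y to its left, z up, the work surface at z = 0. Lengths are in m, angles in rad, forces in N, time in s.
With the tool pointing down it reaches from about 0.425 to 0.8 m from the base axis. Payload 8.3 kg.
Tool frame: the origin (TCP) lies midway between the tips of the shut fingers; the grasp point (between the pads) lies 19 mm behind it; z points along the fingers, y is the line along which they close (so a half turn about z gives the same grasp; the last joint's range is limited). The gripper opens to 85 mm and grips with 20 to 120 N. Pads are 22 mm wide; open, the fingers measure 114 mm over their backs; the gripper's body (76 mm by 85 mm) begins 54 mm behind the grasp point. The pads swing forward as they close: fully open they stand 13 mm farther back than shut.
Start: joints at [1.126, 0.383, 0.016, 1.37, -0.006, 1.388, -0.046], TCP at [0.233, -0.58, 0.208] pointing down, gripper open.
Joint ranges: [-2.95, 2.95], [-0.25, 2.06], [-1.52, 1.56], [0.18, 2.33], [-1.44, 4.58], [0.02, 2.06], [-3.01, 3.01]. Speed limits (rad/s): [2.39, 2.39, 3.01, 3.01, 3.14, 3.14, 3.14].

INTERFACE

Orientations are given as a rotation vector (axis times angle).
In Python, from cell import readout, cams, ticket gives the robot as it stands. The module is installed in compiled form; this text tells all that it offers.
- The arm moves only by the tool servo_tool, never from a script. Its argument "steps" is one flat list of numbers, 7 for each row, row after row: the shift along the world's x, y, z normalised to -1 to 1, where 1 is 0.3 m, then the turn, a rotation vector about the world's x, y, z normalised to -1 to 1, where 1 is pi/4 rad, then the closure, from -1 (fully open) to 1 (shut). A call has 1 to 12 rows; each row is the pose to reach, as a shift and turn from the pose commanded when the call began; what a row does not reach only later rows make up. A row lasts 1/8 s, in which the tool goes at most 62.5 mm and 10.7 degrees, less where a joint would pass 70% of its speed; a pose out of reach is approached as far as the arm can. A call with a number of a shift or a turn outside -1 to 1 is refused whole. A call with a gripper value outside its range is refused whole. The fingers move at their own pace and stop on an object; "grip_force" is the grip in N (left out, the last holds). Time passes only in rows, so rows that repeat a pose let the fingers close. It gives the time, the measured TCP pose, the force, the opening and the grip force at its end, in the units of the state.
- readout.observe(): the state, without advancing time (a new reading comes with each control period).
- cams.get_image(name): name is "side" or "top" or "wrist"; returns a dict with "pixels" (480x640x3 uint8, red, green, blue), "fx", "fy", "cx", "cy" (pixels), "extrinsics" (4x4, takes a point from world to camera coordinates); the wrist camera has in their place "tool_from_camera" (4x4, takes a point from camera to tool coordinates, whose origin is the TCP and whose axes are the flange's). Camera axes: x right, y down, z forward; pixel columns grow to the right and rows downward; lengths in m; the calibration is good to about 2 mm. A picture is of the moment at which its call begins: read the wrist's pose just before it. There is no depth.
- ticket.job_done(): hands the job in; it is judged then, once.
The state is a dict: "time_s": time; "q": joint angles; "joint_velocities": joint speeds; "joint_efforts": joint torques, N m; "ee_pos": TCP position; "orientation": TCP orientation; "wrist_force": force on the tool from outside, world axes, zero at the start; "moment": the same for the moment, N m; "gripper_width": opening from 0.0 (shut) to 1.0 (fully open); "finger_force": force on a finger pad.
Only numpy, scipy, OpenCV 4.12 (cv2) and the standard library are available. Lean on these libraries where they do the work, as an engineer would, in place of code of your own. Each camera call takes 0.05 s, during which the arm holds its last target. There are 200 camera calls.

TASK

Fasten the loose guide plate on the packing jig. First take the smaller of the two T-toggles from its stand, pass its cross foot down through the narrow slot that shows inside the plate's round hole until the collar sits flat on the plate, and give it a quarter turn so that the foot lies square across the slot underneath. Then push the clamp's black handle down past its dead point to its stop, so that the pad stays pressed on the plate by itself; let go of everything and leave the other toggle and the things standing round about where they are.

Things in the scene. Friction and masses are not known exactly. Their poses are not given: they have to be found in the camera images.
- jig: Grey slotted bed fixed to the table, 254 x 115 mm, top 34 mm over the table, hollow under its 6 mm thick top. Origin on the table; x is its long axis, from the slot end to the clamp end, z up; spans x -112 to +142 mm, y +-57.5 mm. Seven steel dowels, 11 mm high, stand round the plate. Pose varies.
- slot (a point): Centre of the bed's slot, at the height of the guide plate's top (jig frame -55, 0, 40 mm), axes as the jig's. The slot is 30 mm long along the jig's y, 12 mm wide along its x, chamfered, and goes through the bed's top (34 to 28 mm over the table). The plate's round hole is concentric with it.
- guide_plate: Loose aluminium plate 150 x 90 x 6 mm, 0.3 kg, on the bed between the dowels with 1 mm play; 36 mm round hole at the slot end, two rails 10 mm high at the clamp end. Origin at the centre of its underside, at jig (-22, 0, 34) mm; axes as the jig's. Already in place; it has to stay there.
- short_toggle: Smaller steel T-toggle, 0.12 kg, upright in either hole of the stand, any yaw. Origin on its axis at the collar's underside (collar 50 mm across, 6 thick). x runs along handle bar and cross foot. Bar 50 x 12 x 14 mm, centre 29 mm above origin, on a 10 mm stem. Foot 26 x 8.4 mm, 15 to 23 mm below origin, stem 8 mm; once seated it is 3 mm clear under the bed and turns freely either way.
- long_toggle: The larger toggle in the other hole of the stand: same height and collar, but handle bar 66 mm and foot 36 mm long, so it does not pass the slot. Origin and axes as short_toggle. Leave it.
- stand: Grey stand fixed to the table, 170 (x) x 75 (y) mm, top 34 mm over the table, with two 40 mm holes at x = +-42 mm; origin on the table at its centre. Position and yaw vary. A toggle hangs in each hole with the collar's underside on the top.
- clamp_handle (a joint): Hinge angle of the clamp handle, rad: 0 open (handle 1.14 rad above level), 1.0 at the dead point, 1.14 at its stop (handle level). Pushing it down swings the pad arm down onto the plate; needs about 2 to 6 N near the grip's end. Short of the dead point it may spring back, past it it stays.
- handle_grip (a point): On the axis of the black round handle (16 mm thick, ends 18 mm beyond), 75 mm from the hinge. Hinge along the jig's y through jig (126, 0, 76) mm; the handle points to jig +x, its upper side is free to push from above. When open, the pad arm stands up to 125 mm over the table between jig x 25 and 100 mm.
- clamp_pad: Sprung rubber pad (18 mm across) at the end of the clamp's 60 mm arm; origin on the arm at the pad's spindle. Clamped, it presses with about 6 N on the plate at jig x 30 mm, y 0.
- cup: White cup of sachets, 70 mm across, 79 mm high, loose, stands between stand and jig. Origin under its centre. Leave it.
- counter: Hand tally counter 26 x 50 x 56 mm, loose, on the robot's side. Origin under its centre. Leave it.
- timer: Wind-up timer, 64 mm across, 37 mm high, loose, on the robot's side. Origin under its centre. Leave it.
- spray_bottle: Spray bottle 47 x 110 x 240 mm, loose, on the far side. Origin under its centre. Leave it.
Things that resemble listed ones, but are neither listed nor needed, are in the scene too. What is shaped like the short_toggle but blue is not meant.

How it is judged:
On the way, in this order (a step that is already met when the one before it is completed fails the run):
1. the smaller toggle sits on the plate, through the slot and turned crosswise (horizontal distance between short_toggle and slot below 0.005 m and z of short_toggle in the frame of slot between -0.004 and 0.003 m and angle between short_toggle's own z axis and vertical below 0.1 rad and angle between the x axis of short_toggle and the x axis of jig, either way round below 0.35 rad), for 0.2 s.
2. the clamp handle is past its dead point and the pad presses on the plate (value of joint clamp_handle above 1.03 rad and contact force between clamp_pad and guide_plate above 3 N), for 0.2 s.
At the end, for the whole second after the job is handed in: Small toggle upright (0.1 rad) on the plate: collar 3 mm above to 4 mm below plate top, axis within 5 mm of slot centre, foot across slot within 0.35 rad, at rest. Handle past 1.03 rad, pad presses plate over 3 N. Plate within 5 mm of its place, raised under 3 mm, tilt under 0.05 rad (all of step 1 and all of step 2 and linear speed of short_toggle below 0.02 m/s and horizontal distance between guide_plate and jig below 0.027 m and z of guide_plate in the frame of jig below 0.037 m and angle between guide_plate's own z axis and vertical below 0.05 rad); the robot touches nothing.
It fails at once if the long toggle is pushed more than 25 mm or tipped over (distance of long_toggle from where it was at the start of the episode above 0.025 m or angle between long_toggle's own z axis and vertical above 0.5 rad).
It fails at once if the cup is pushed more than 25 mm or tipped over (distance of cup from where it was at the start of the episode above 0.025 m or angle between cup's own z axis and vertical above 0.5 rad).
It fails at once if the counter is pushed more than 25 mm or tipped over (distance of counter from where it was at the start of the episode above 0.025 m or angle between counter's own z axis and vertical above 0.5 rad).
It fails at once if the timer is pushed more than 25 mm or tipped over (distance of timer from where it was at the start of the episode above 0.025 m or angle between timer's own z axis and vertical above 0.5 rad).
It fails at once if the spray bottle is pushed more than 25 mm or tipped over (distance of spray_bottle from where it was at the start of the episode above 0.025 m or angle between spray_bottle's own z axis and vertical above 0.5 rad).
It also fails if it takes over 56 s, if anything falls off the work surface, if the arm or the gripper's body presses on something with over 40 N, if the wrist force passes 120 N, or if a joint passes its speed limit or range.

## Working session

There is one attempt and no reset: what is moved stays moved. The work goes in short steps, Python scripts to look and compute and a tool call to move; the robot and the scene stay as the last step left them, time stands still between calls to the robot, and variables do not carry over. Pictures are saved under pics/ and viewed, at most 10 in all, crops included, and the job is handed in when it is done.

Besides the shell and the picture viewer there is one more tool, called after "Call:" by a JSON object that holds its "method" and its "body". servo_tool: Moves the arm, as the interface text tells. Its arguments: {"type":"object","properties":{"steps":{"type":"array"},"grip_force":{"type":"number"}},"required":["steps"]}

```bash
mkdir -p pics; cat > h.py <<'E'
import numpy as np, cv2
from scipy.spatial.transform import Rotation as R
from cell import readout, cams, ticket
def grab(n,save=None):
    s=readout.observe(); im=cams.get_image(n)
    bgr=np.ascontiguousarray(im["pixels"][:,:,::-1])
    K=np.array([[im["fx"],0,im["cx"]],[0,im["fy"],im["cy"]],[0,0,1.]])
    if n=="wrist":
        T=np.eye(4);T[:3,:3]=R.from_rotvec(s["orientation"]).as_matrix();T[:3,3]=s["ee_pos"]
        W=T@np.array(im["tool_from_camera"])
    else: W=np.linalg.inv(np.array(im["extrinsics"]))
    if save: cv2.imwrite("pics/"+save,bgr)
    return bgr,K,W,s
def ray(K,W,uv,z):
    d=W[:3,:3]@np.linalg.solve(K,[uv[0],uv[1],1.]); o=W[:3,3]
    return o+d*(z-o[2])/d[2]
def proj(K,W,p):
    c=np.linalg.inv(W)@np.r_[p,1]; q=K@c[:3]; return q[:2]/q[2]
E
python3 - <<'E'
from h import *
for n in("top","side"):
    b,K,W,s=grab(n,n+"0.png"); np.savez(n+"0.npz",K=K,W=W); print(n,K[0,0],W.round(3).tolist())
print(s)
E
```

```text
top 556.6149957160054 [[0.029, -0.987, 0.156, 0.337], [-0.999, -0.031, -0.008, -0.085], [0.013, -0.156, -0.988, 1.354], [0.0, 0.0, 0.0, 1.0]]
side 469.58042107153005 [[0.986, -0.065, 0.156, 0.406], [-0.168, -0.455, 0.875, -0.99], [0.014, -0.888, -0.459, 0.573], [0.0, 0.0, 0.0, 1.0]]
{'time_s': 0.05, 'q': array([ 1.12612967,  0.38424605,  0.01640946,  1.37116037, -0.00629553,
        1.38817548, -0.04650538]), 'joint_velocities': array([-0.00062398, -0.00111905,  0.00038431, -0.00096524,  0.00057862,
        0.00026875, -0.00011699]), 'joint_efforts': array([ 3.11179749e-03, -6.29706502e+01,  8.48190431e-01, -3.73129392e+01,
        1.67239626e-02,  1.10137387e-02, -3.15495640e-05]), 'ee_pos': array([ 0.23266029, -0.57949823,  0.20707144]), 'orientation': array([-3.08266511e+00, -5.95723780e-01,  6.58481169e-04]), 'wrist_force': array([-0.02621393, -0.01614169, -1.2353821 ]), 'moment': array([ 0.0342818 , -0.01197256,  0.036266  ]), 'finger_force': 0.0, 'gripper_width': 1.0022029350691066}
```

View pics/top0.png

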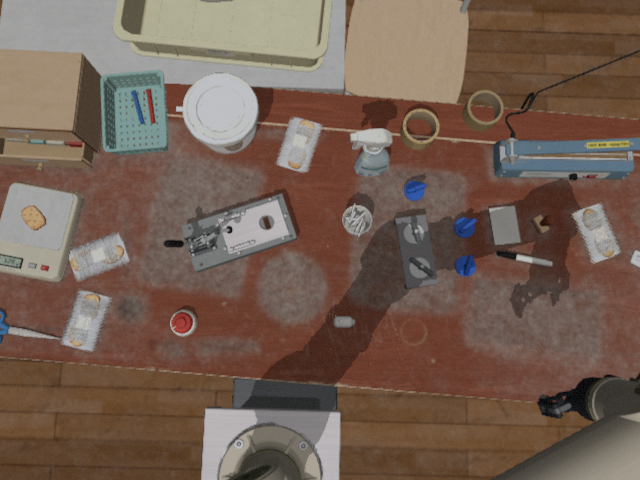

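View pics/side0.png

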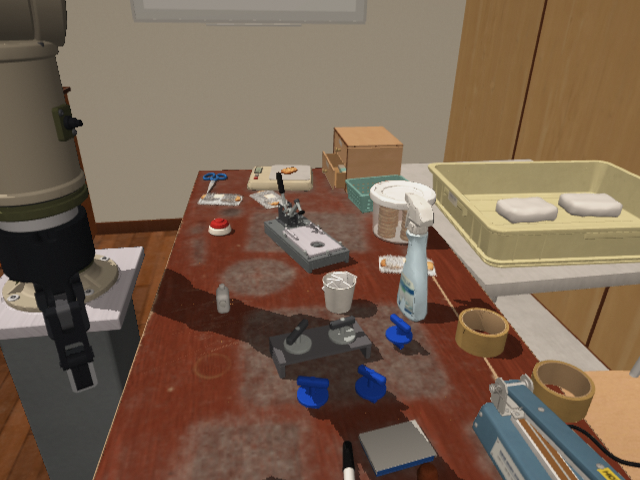

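The top view shows the jig at about (240,233) with its hole at (267,222) and the handle at (173,243). The stand is at (416,250) with toggles near (410,228) and (422,266). Enlarging the stand and jig next.

```bash
python3 - <<'E'
from h import *
b=cv2.imread("pics/top0.png")
a=cv2.resize(b[205:295,375:455],None,fx=5,fy=5,interpolation=cv2.INTER_CUBIC)
c=cv2.resize(b[190:280,155:305],None,fx=2.2,fy=5,interpolation=cv2.INTER_CUBIC)
c=cv2.resize(b[190:280,175:305],(390,270),interpolation=cv2.INTER_CUBIC); c=cv2.copyMakeBorder(c,0,180,0,0,cv2.BORDER_CONSTANT)
cv2.imwrite("pics/crop0.png",np.hstack([a,c]))
d=np.load("top0.npz");K,W=d["K"],d["W"]
for n,uv,z in[("st1",(410,228),.04),("st2",(422,266),.04),("hole",(267,222),.04),("handle",(173,243),.14),("stand",(416,250),.034)]:print(n,ray(K,W,uv,z).round(3))
E
```

```text
st1 [ 0.586 -0.316  0.04 ]
st2 [ 0.495 -0.345  0.04 ]
hole [0.59  0.028 0.04 ]
handle [0.517 0.224 0.14 ]
stand [ 0.534 -0.332  0.034]
```

View pics/crop0.png

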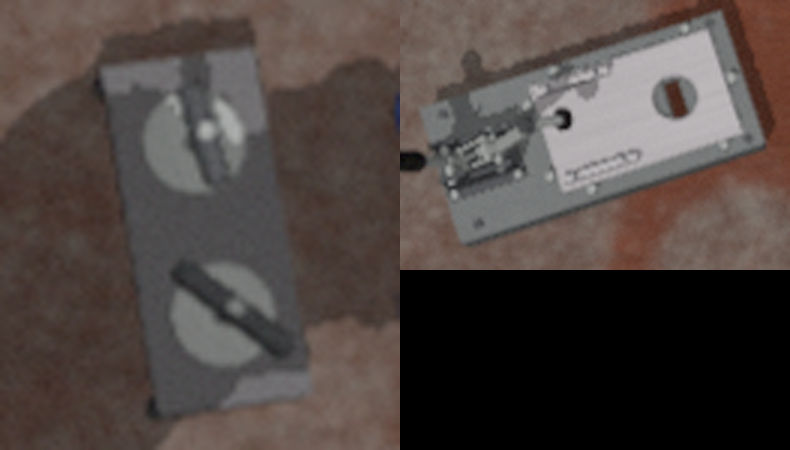

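Call:
{"method": "servo_tool", "body": {"steps": [1,0.85,0.15,0,0,-0.19,-1,1,0.85,0.15,0,0,-0.19,-1,1,0.85,0.15,0,0,-0.19,-1,1,0.85,0.15,0,0,-0.19,-1,1,0.85,0.15,0,0,-0.19,-1,1,0.85,0.15,0,0,-0.19,-1,1,0.85,0.15,0,0,-0.19,-1,1,0.85,0.15,0,0,-0.19,-1,1,0.85,0.15,0,0,-0.19,-1,1,0.85,0.15,0,0,-0.19,-1]}}

```text
time_s: 1.35
ee_pos: [0.5313, -0.327, 0.2529]
orientation: [3.121, 0.359, -0.001]
wrist_force: [-0.9, -0.2, -0.6]
gripper_width: 0.995
finger_force: 0.0
```

```bash
python3 - <<'E'
from h import *
b,K,W,s=grab("wrist","w1.png");np.savez("w1.npz",K=K,W=W);print(s["ee_pos"],s["orientation"],s["q"],W.round(3))
E
```

```text
[ 0.53129652 -0.32702054  0.25291413] [ 3.12055169e+00  3.59038001e-01 -1.33909083e-03] [ 0.6014078   0.37336931 -0.14278606  1.28751585  0.05297281  1.4847513
 -0.87793346] [[ 0.226 -0.933 -0.281  0.603]
 [-0.974 -0.217 -0.065 -0.312]
 [-0.001  0.289 -0.957  0.418]
 [ 0.     0.     0.     1.   ]]
```

View pics/w1.png

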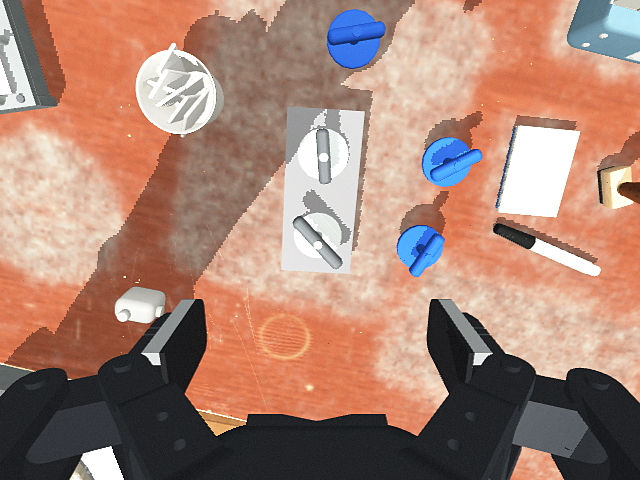

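The wrist view shows two grey toggles. The far one at (323,156) has the shorter bar (about 55 px against 66 px) and is the one wanted. The three blue ones are decoys.

```bash
python3 - <<'E'
from h import *
b=cv2.imread("pics/w1.png");d=np.load("w1.npz");K,W=d["K"],d["W"]
g=cv2.cvtColor(b,cv2.COLOR_BGR2GRAY).astype(int);hsv=cv2.cvtColor(b,cv2.COLOR_BGR2HSV)
for (x0,y0,x1,y1) in[(303,124,345,190),(290,208,346,272)]:
    m=np.zeros(g.shape,np.uint8); m[y0:y1,x0:x1]=((g<140)&(hsv[...,1]<70))[y0:y1,x0:x1]*255
    m=cv2.morphologyEx(m,cv2.MORPH_OPEN,np.ones((3,3)))
    n,l,st,c=cv2.connectedComponentsWithStats(m); 
    for i in range(1,n):
        if st[i,4]<150: continue
        pts=np.argwhere(l==i)[:,::-1].astype(np.float32)
        P=np.array([ray(K,W,p,.068) for p in pts])[:,:2].astype(np.float32)
        r=cv2.minAreaRect(P*1000); bx=cv2.boxPoints(r); e=sorted([(bx[1]-bx[0]),(bx[2]-bx[1])],key=np.linalg.norm)[1]
        print(st[i],c[i].round(1),r,np.degrees(np.arctan2(e[1],e[0])))
for uv in[(325,155),(320,233)]: print("collar",ray(K,W,uv,.04))
E
```

```text
[296 216  46  47 248] [318.9 237.6] ((497.173095703125, -339.80572509765625), (63.530303955078125, 6.218271255493164), 56.73745346069336) 56.737446
collar [ 0.57379447 -0.32691031  0.04      ]
collar [ 0.4947605  -0.34046464  0.04      ]
```

```bash
python3 - <<'E'
from h import *
d=np.load("w1.npz");K,W=d["K"],d["W"]
b=cv2.imread("pics/w1.png")
a,c=[ray(K,W,p,.069) for p in[(322.5,129.5),(325.5,184)]]
print(a,c,(a+c)/2,np.linalg.norm(a-c),np.degrees(np.arctan2(*(a-c)[[1,0]])))
cv2.imwrite("pics/c1.png",cv2.resize(b[95:280,270:375],None,fx=3,fy=3,interpolation=cv2.INTER_CUBIC))
t=np.load("top0.npz"); print([ray(t["K"],t["W"],(375+x/5,205+y/5),z).round(4) for x,y,z in[(207,130,.07),(195,143,.04)]])
E
```

```text
[ 0.59726482 -0.31836217  0.069     ] [ 0.55044807 -0.33234218  0.069     ] [ 0.57385644 -0.32535217  0.069     ] 0.04885948895472334 16.626217148241814
[array([ 0.5736, -0.3257,  0.07  ]), array([ 0.5726, -0.3256,  0.04  ])]
```

View pics/c1.png

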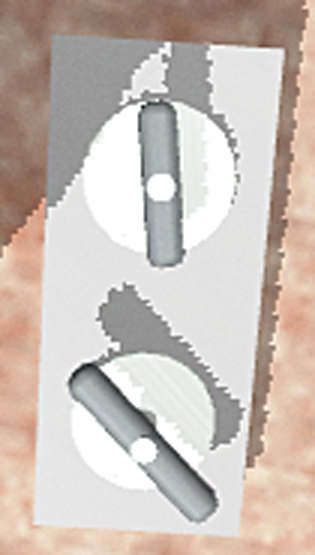

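Call:
{"method": "servo_tool", "body": {"steps": [0.14,0.005,-0.2,0,0,0.076,-1,0.14,0.005,-0.443,0,0,0.076,-1,0.14,0.005,-0.443,0,0,0.076,-1,0.14,0.005,-0.443,0,0,0.076,-1,0.14,0.005,-0.443,0,0,0.076,-1,0.14,0.005,-0.443,0,0,0.076,-1]}}

```text
time_s: 2.15
ee_pos: [0.576, -0.3244, 0.1232]
orientation: [3.106, 0.456, 0.006]
wrist_force: [-0.1, 0.3, 0.6]
gripper_width: 0.998
finger_force: 0.0
```

```bash
python3 - <<'E'
from h import *
b,K,W,s=grab("wrist","w2.png");np.savez("w2.npz",K=K,W=W);v=s["orientation"];print(s["ee_pos"],v,2*np.arctan2(v[1],v[0]),s["q"])
E
```

```text
[ 0.57603081 -0.32439683  0.12318269] [3.10551627 0.45630193 0.00569095] 0.29177762771886173 [ 0.57263628  0.5120799  -0.157525    1.3783642   0.08131485  1.25289525
 -0.86909135]
```

View pics/w2.png

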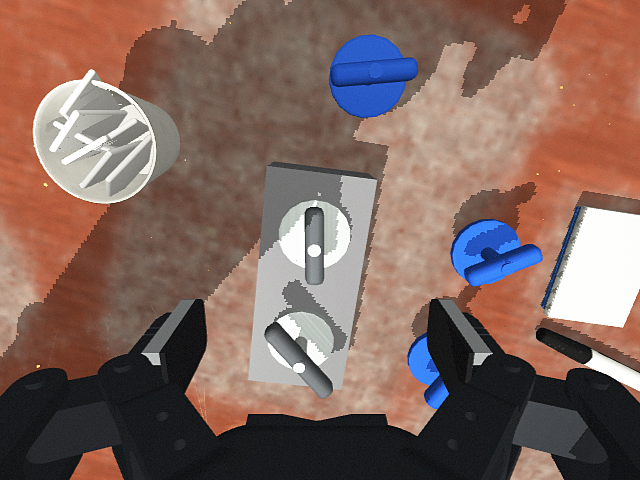

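The short toggle's bar now stands upright in the picture, from (315,208) to (315,284). The long toggle is nearer, at (299,368).

```bash
python3 - <<'E'
from h import *
d=np.load("w2.npz");K,W=d["K"],d["W"]
a,c=[ray(K,W,p,.069) for p in[(315,208),(315,284)]]
print(a,c,(a+c)/2,np.linalg.norm(a-c),np.arctan2(*(a-c)[[1,0]]),ray(K,W,(315,234),.04))
E
```

```text
[ 0.59930539 -0.31791392  0.069     ] [ 0.55229821 -0.331946    0.069     ] [ 0.5758018  -0.32492996  0.069     ] 0.04905685143461848 0.2900885775867553 [ 0.57563624 -0.32494387  0.04      ]
```

Call:
{"method": "servo_tool", "body": {"steps": [0,-0.002,-0.13,0,0,0,-1,0,-0.002,-0.254,0,0,0,-1,0,-0.002,-0.254,0,0,0,-1,0,-0.002,-0.254,0,0,0,1,0,-0.002,-0.254,0,0,0,1,0,-0.002,-0.254,0,0,0,1,0,-0.002,-0.254,0,0,0,1,0,-0.002,-0.254,0,0,0,1,0,-0.002,-0.254,0,0,0,1,0,-0.002,-0.254,0,0,0,1,0,-0.002,-0.254,0,0,0,1], "grip_force": 60}}

```text
time_s: 3.58
ee_pos: [0.5752, -0.3238, 0.0445]
orientation: [-3.108, -0.458, -0.001]
wrist_force: [-1.2, 2.7, 6.5]
gripper_width: 0.1
finger_force: 58.9
```

Call:
{"method": "servo_tool", "body": {"steps": [0,0,0.06,0,0,0,1,0,0,0.2,0,0,0,1,0,0,0.35,0,0,0,1,0,0,0.5,0,0,0,1,0,0,0.5,0,0,0,1,0,0,0.5,0,0,0,1]}}

```text
time_s: 4.32
ee_pos: [0.5746, -0.3241, 0.1939]
orientation: [-3.108, -0.457, 0.0]
wrist_force: [-0.5, -0.1, -2.3]
gripper_width: 0.105
finger_force: 58.7
```

```bash
python3 - <<'E'
from h import *
b,K,W,s=grab("wrist","w3.png");np.savez("w3.npz",K=K,W=W);print(s["ee_pos"],s["orientation"],s["gripper_width"],s["finger_force"],s["wrist_force"])
E
```

```text
[ 0.57458998 -0.32413983  0.19391725] [-3.10810775e+00 -4.57153997e-01  3.93206045e-04] 0.10485724588576922 58.69667784310877 [-0.48055775 -0.08168913 -2.29930856]
```

View pics/w3.png

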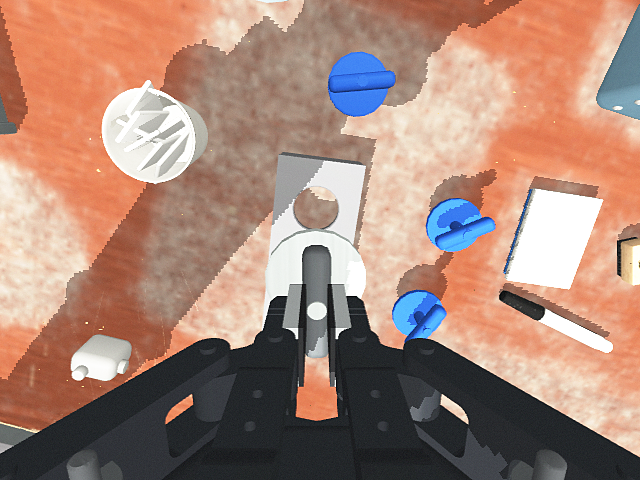

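Call:
{"method": "servo_tool", "body": {"steps": [-0.15,0.15,0,0,0,0.064,1,-0.15,0.35,0,0,0,0.064,1,-0.15,0.55,0,0,0,0.064,1,-0.15,0.75,0,0,0,0.064,1,-0.15,0.9,0,0,0,0.064,1,-0.15,1,0,0,0,0.064,1,-0.15,1,0,0,0,0.064,1,-0.15,1,0,0,0,0.064,1,-0.15,1,0,0,0,0.064,1]}}

```text
time_s: 5.5
ee_pos: [0.5296, -0.0256, 0.1934]
orientation: [3.096, 0.532, -0.002]
wrist_force: [-0.6, 0.1, -0.5]
gripper_width: 0.099
finger_force: 58.8
```

```bash
python3 - <<'E'
from h import *
b,K,W,s=grab("wrist","w4.png");np.savez("w4.npz",K=K,W=W);v=s["orientation"];print(s["ee_pos"],v,2*np.arctan2(v[1],v[0]),s["q"],s["gripper_width"])
E
```

```text
[ 0.5296442  -0.02564523  0.19341431] [ 3.09621548e+00  5.31782778e-01 -1.64269424e-03] 0.34018589361174745 [ 0.27878071  0.20737827 -0.33745466  1.6403399   0.07084177  1.30693389
 -1.30115088] 0.09945758011175909
```

View pics/w4.png

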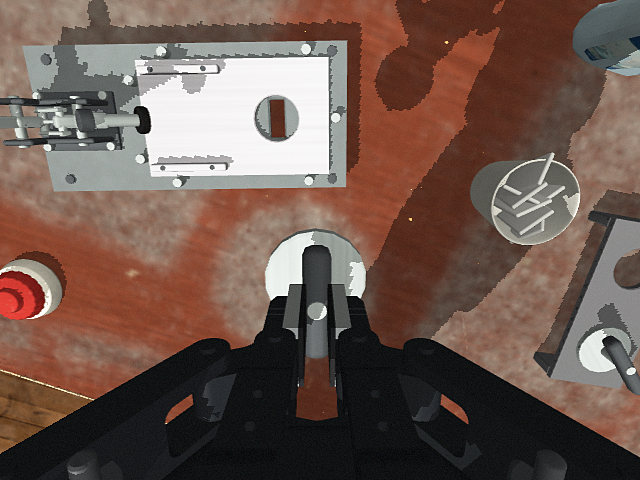

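The clear view shows the jig with its round hole at about (276,118) and the slot at (277,119). The plate's bright edges run level across the picture, and the toggle is held upright in the fingers. Measuring hole, slot and plate edges.

```bash
cat > m.py <<'E'
from h import *
def meas(b,K,W,box):
    x0,y0,x1,y1=box
    g=cv2.cvtColor(b,cv2.COLOR_BGR2GRAY);hsv=cv2.cvtColor(b,cv2.COLOR_BGR2HSV)
    roi=np.zeros(g.shape,bool);roi[y0:y1,x0:x1]=1
    for n,m,z in[("hole",(g<225)&roi,.04),("slot",(hsv[...,1]>90)&roi,.034)]:
        cs,_=cv2.findContours(m.astype(np.uint8),cv2.RETR_EXTERNAL,cv2.CHAIN_APPROX_NONE)
        c=max(cs,key=cv2.contourArea)[:,0]
        P=np.array([ray(K,W,p,z)[:2] for p in c.astype(float)])*1000
        P=P.astype(np.float32)
        print(n,cv2.minEnclosingCircle(P) if n=="hole" else "",cv2.fitEllipse(P) if n=="hole" else cv2.minAreaRect(P))
        if n=="hole": print("mean of hull",cv2.fitEllipse(cv2.convexHull(P))[0])
E
python3 - <<'E'
from m import *
b=cv2.imread("pics/w4.png");d=np.load("w4.npz");K,W=d["K"],d["W"]
meas(b,K,W,(248,88,306,150))
# bed/dowel pairs: edges of plate by line fits on top (z=.04)
g=cv2.cvtColor(b,cv2.COLOR_BGR2GRAY)
def edge(cols,r0,r1,s):
    pts=[]
    for u in cols:
        col=cv2.GaussianBlur(g,(3,3),0)[r0:r1,u].astype(int);dd=np.diff(col)*s
        pts.append((u,r0+dd.argmax()+.5))
    P=np.array([ray(K,W,p,.04)[:2] for p in pts])
    l=cv2.fitLine(P.astype(np.float32),cv2.DIST_HUBER,0,.01,.01).ravel()
    return np.degrees(np.arctan(l[1]/l[0])),l[2:]
print(edge(range(232,296,3),48,70,1),edge(range(235,300,3),165,188,-1))
E
```

```text
hole ((590.3482666015625, 29.179853439331055), 18.713268280029297) ((590.054443359375, 29.20192527770996), (36.05788040161133, 36.213172912597656), 167.34280395507812)
mean of hull (590.0098876953125, 29.164304733276367)
slot  ((590.52099609375, 28.76945686340332), (28.453962326049805, 11.375795364379883), 20.355628967285156)
(np.float32(-70.55767), array([0.6275264 , 0.05855109], dtype=float32)) (np.float32(-70.53873), array([0.54275787, 0.0280426 ], dtype=float32))
```

Call:
{"method": "servo_tool", "body": {"steps": [0.1,0.09,0,0,0,0,1,0.2,0.181,-0.1,0,0,0,1,0.2,0.181,-0.245,0,0,0,1,0.2,0.181,-0.245,0,0,0,1,0.2,0.181,-0.245,0,0,0,1,0.2,0.181,-0.245,0,0,0,1]}}

```text
time_s: 6.3
ee_pos: [0.5912, 0.0296, 0.1229]
orientation: [3.095, 0.533, 0.006]
wrist_force: [0.7, 0.3, -1.3]
gripper_width: 0.1
finger_force: 58.8
```

```bash
python3 - <<'E'
from m import *
b,K,W,s=grab("wrist","w5.png");v=s["orientation"];print(s["ee_pos"],v,2*np.arctan2(v[1],v[0]),s["q"])
for p in[(.590,.029,.04)]: print(proj(K,W,p))
E
```

```text
[0.5911542  0.02962136 0.12289244] [3.0952959  0.53345159 0.00568549] 0.34133230071070764 [ 0.17349626  0.38855502 -0.35877686  1.57686291  0.14396344  1.19857805
 -1.4421999 ]
[314.91475096 235.1362698 ]
```

Call:
{"method": "servo_tool", "body": {"steps": [-0.005,-0.003,-0.08,0,0,0,1,-0.005,-0.003,-0.17,0,0,0,1,-0.005,-0.003,-0.17,0,0,0,1,-0.005,-0.003,-0.17,0,0,0,1,-0.005,-0.003,-0.17,0,0,0,1]}}

```text
time_s: 6.98
ee_pos: [0.5895, 0.0295, 0.0712]
orientation: [3.095, 0.535, 0.004]
wrist_force: [0.1, 0.4, -1.6]
gripper_width: 0.104
finger_force: 58.8
```

Call:
{"method": "servo_tool", "body": {"steps": [0,-0.0025,-0.015,0,0,-0.003,1,0,-0.0025,-0.03,0,0,-0.003,1,0,-0.0025,-0.045,0,0,-0.003,1,0,-0.0025,-0.058,0,0,-0.003,1,0,-0.0025,-0.066,0,0,-0.003,1,0,-0.0025,-0.07,0,0,-0.003,1,0,-0.0025,-0.07,0,0,-0.003,1,0,-0.0025,-0.07,0,0,-0.003,1]}}

```text
time_s: 7.98
ee_pos: [0.5881, 0.0291, 0.0503]
orientation: [3.096, 0.533, 0.0]
wrist_force: [-9.4, 1.3, 16.9]
gripper_width: 0.099
finger_force: 61.7
```

Call:
{"method": "servo_tool", "body": {"steps": [0,0,0.004,0,0,0,1,0,0,0.004,0,0,0.2,1,0,0,0.004,0,0,0.4,1,0,0,0.004,0,0,0.6,1,0,0,0.004,0,0,0.8,1,0,0,0.004,0,0,1,1,0,0,0.004,0,0,1,1,0,0,0.004,0,0,1,1]}}

```text
time_s: 8.98
ee_pos: [0.589, 0.0285, 0.0504]
orientation: [2.657, 1.676, 0.002]
wrist_force: [-0.7, -0.1, 4.8]
gripper_width: 0.099
finger_force: 59.8
```

Call:
{"method": "servo_tool", "body": {"steps": [0,0,0,0,0,0.2,1,0,0,0,0,0,0.4,1,0,0,0,0,0,0.6,1,0,0,0,0,0,0.8,1,0,0,0,0,0,1,1,0,0,0,0,0,1,1,0,0,0,0,0,1,1]}}

```text
time_s: 9.85
ee_pos: [0.5882, 0.0284, 0.0505]
orientation: [1.814, 2.565, -0.001]
wrist_force: [-4.3, 0.0, 10.0]
gripper_width: 0.103
finger_force: 60.5
```

```bash
python3 - <<'E'
from h import *
s=readout.observe();v=s["orientation"];print(s["ee_pos"],2*np.arctan2(v[1],v[0]),s["q"],s["wrist_force"],s["moment"])
E
```

```text
[0.58821241 0.02838818 0.05051324] 1.910597766161524 [ 0.3922134   0.51778863 -0.65519048  1.6457781   0.34624843  1.09726954
 -0.01989884] [-4.26452865  0.02021632 10.02847563] [-0.15651096  1.00331473 -0.00822703]
```

Call:
{"method": "servo_tool", "body": {"steps": [0,0,0,0,0,0,0,0,0,0,0,0,0,-0.5,0,0,0,0,0,0,-1,0,0,0,0,0,0,-1,0,0,0,0,0,0,-1,0,0,0.1,0,0,0,-1,0,0,0.3,0,0,0,-1,0,0,0.5,0,0,0,-1,0,0,0.7,0,0,0,-1,0,0,0.7,0,0,0,-1,0,0,0.7,0,0,0,-1,0,0,0.7,0,0,0,-1]}}

```text
time_s: 11.35
ee_pos: [0.5877, 0.0283, 0.258]
orientation: [-1.812, -2.564, 0.003]
wrist_force: [-0.6, 0.1, 0.1]
gripper_width: 1.0
finger_force: 0.0
```

```bash
python3 - <<'E'
from h import *
b,K,W,s=grab("wrist","w6.png");np.savez("w6.npz",K=K,W=W);v=s["orientation"];print(s["ee_pos"],2*np.arctan2(v[1],v[0]),s["q"])
grab("top","top6.png")
a=np.radians(109.45);x=np.array([np.cos(a),np.sin(a)]);o=np.array([.590,.029])+.055*x;print("jig",o)
for th in(1.14,.6,.14,0):
    r=126+75*np.cos(th);print("grip",th,o+r/1000*x,.076+.075*np.sin(th), proj(K,W,np.r_[o+r/1000*x,.076+.075*np.sin(th)]))
E
```

```text
[0.58769218 0.02829906 0.25795048] -4.372215940564834 [ 0.41791139  0.3677758  -0.70813661  1.36036701  0.23602797  1.5013675
  0.06657585]
jig [0.57168587 0.08086128]
grip 1.14 [0.51930095 0.22920303] 0.14414751220869124 [ 320.66955513 -121.48249461]
grip 0.6 [0.5091181  0.25803845] 0.11834818550462764 [ 320.50425987 -154.97918943]
grip 0.14 [0.50500041 0.26969878] 0.08646573359831773 [ 320.21935901 -145.3107632 ]
grip 0 [0.50475606 0.2703907 ] 0.076 [ 320.1248226  -136.97355504]
```

View pics/w6.png

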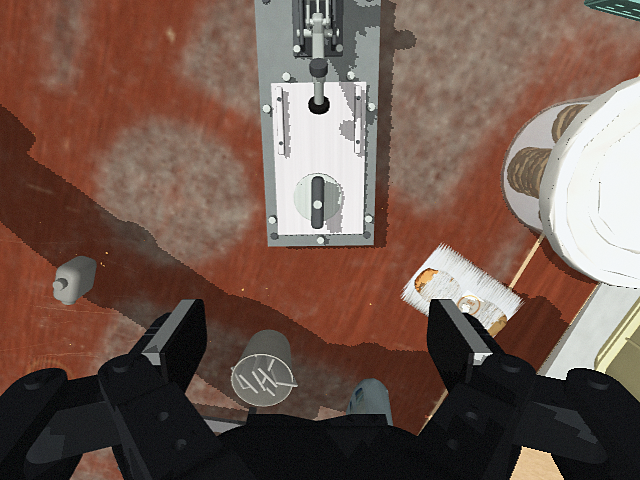

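The toggle sits in the hole with its bar along the jig's long axis at about (318,203), and the gripper is clear. Next I check the seating in numbers and plan the handle push.

```bash
python3 - <<'E'
from h import *
d=np.load("w6.npz");K,W=d["K"],d["W"]
a,c=[ray(K,W,p,.075) for p in[(318,177),(317,229)]];print("bar",(a+c)/2,np.linalg.norm(a-c),np.arctan2(*(a-c)[[1,0]]),"collar",ray(K,W,(318,198),.046))
E
```

```text
bar [0.58892612 0.0268686  0.075     ] 0.04976556979791166 1.8922911706488803 collar [0.58955116 0.02665104 0.046     ]
```

Call:
{"method": "servo_tool", "body": {"steps": [-0.07,0.2,0,0,0,0,1,-0.14,0.4,0,0,0,0,1,-0.208,0.612,0,0,0,0,1,-0.208,0.612,0,0,0,0,1,-0.208,0.612,-0.19,0,0,0,1,-0.208,0.612,-0.19,0,0,0,1,-0.208,0.612,-0.19,0,0,0,1,-0.208,0.612,-0.19,0,0,0,1]}}

```text
time_s: 12.45
ee_pos: [0.5273, 0.2124, 0.2049]
orientation: [1.814, 2.563, 0.004]
wrist_force: [-0.7, 0.7, 0.3]
gripper_width: 0.003
finger_force: 0.0
```

```bash
python3 - <<'E'
from h import *
b,K,W,s=grab("side","side7.png");v=s["orientation"];print(s["ee_pos"],v,s["gripper_width"],s["wrist_force"])
a=np.radians(109.45);x=np.array([np.cos(a),np.sin(a)]);o=np.array([.590,.029])+.055*x
for th in(1.14,1,.8,.6,.4,.2,.1,0,-.04):
    r=.126+.075*np.cos(th)-.008*np.sin(th)-.011
    p=np.r_[o+r*x,.076+.075*np.sin(th)+.008*np.cos(th)];print(th,p.round(4),((p-s["ee_pos"])/.3).round(3))
cv2.imwrite("pics/s7.png",cv2.resize(b[150:280,210:370],None,fx=4,fy=4,interpolation=cv2.INTER_CUBIC))
E
```

```text
[0.52726275 0.21242803 0.20489563] [1.81355058 2.56341194 0.00427867] 0.003081091432145815 [-0.66106671  0.70241263  0.29880039]
1.14 [0.5254 0.212  0.1475] [-0.006 -0.002 -0.191]
1 [0.5221 0.2212 0.1434] [-0.017  0.029 -0.205]
0.8 [0.5179 0.2332 0.1354] [-0.031  0.069 -0.232]
0.6 [0.5143 0.2434 0.125 ] [-0.043  0.103 -0.266]
0.4 [0.5114 0.2515 0.1126] [-0.053  0.13  -0.308]
0.2 [0.5094 0.2571 0.0987] [-0.059  0.149 -0.354]
0.1 [0.5088 0.2589 0.0914] [-0.062  0.155 -0.378]
0 [0.5084 0.26   0.084 ] [-0.063  0.159 -0.403]
-0.04 [0.5083 0.2603 0.081 ] [-0.063  0.159 -0.413]
```

View pics/s7.png

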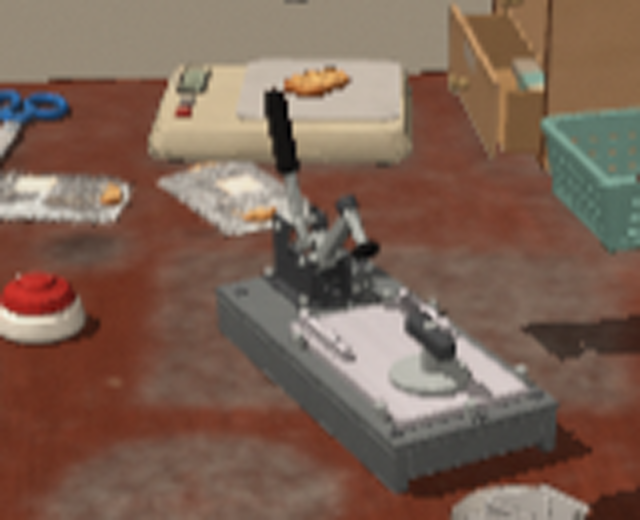

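The side crop shows the toggle standing flat on the plate and the handle still up, with its tip at crop (273,92), i.e. full (278,173). The gripper is only just at the crop's top edge, so I check that against projection.

```bash
python3 - <<'E'
from h import *
d=np.load("side0.npz");K,W=d["K"],d["W"]
a=np.radians(109.45);x=np.array([np.cos(a),np.sin(a)]);o=np.array([.590,.029])+.055*x
print("tcp",proj(K,W,(.5273,.2124,.2049)),"handle end",proj(K,W,np.r_[o+(.126+.093*np.cos(1.14))*x,.076+.093*np.sin(1.14)]),"hinge",proj(K,W,np.r_[o+.126*x,.076]))
E
```

```text
tcp [283.32645746 157.96399732] handle end [278.8504993  171.37397062] hinge [285.561072   205.00683586]
```

Call:
{"method": "servo_tool", "body": {"steps": [-0.006,-0.002,-0.15,0,0,0,1,-0.006,-0.002,-0.19,0,0,0,1,-0.017,0.029,-0.205,0,0,0,1,-0.031,0.069,-0.232,0,0,0,1,-0.043,0.103,-0.266,0,0,0,1,-0.048,0.117,-0.287,0,0,0,1,-0.053,0.13,-0.308,0,0,0,1,-0.057,0.14,-0.331,0,0,0,1,-0.059,0.149,-0.354,0,0,0,1,-0.062,0.155,-0.378,0,0,0,1,-0.063,0.159,-0.4,0,0,0,1,-0.063,0.159,-0.405,0,0,0,1]}}

```text
time_s: 14.0
ee_pos: [0.507, 0.26, 0.0808]
orientation: [-1.813, -2.565, 0.0]
wrist_force: [-1.4, 0.5, 1.9]
gripper_width: 0.003
finger_force: 1.0
```

```bash
python3 - <<'E'
from h import *
b,K,W,s=grab("side","side8.png");v=s["orientation"];print(s["ee_pos"],v,s["wrist_force"],proj(K,W,s["ee_pos"]))
cv2.imwrite("pics/s8.png",cv2.resize(b[120:280,210:370],None,fx=3.5,fy=3.5,interpolation=cv2.INTER_CUBIC))
E
```

```text
[0.50695398 0.25998201 0.08076977] [-1.81290322e+00 -2.56515191e+00  3.19949218e-04] [-1.4241081   0.52642223  1.92685001] [275.21398052 195.76454822]
```

View pics/s8.png

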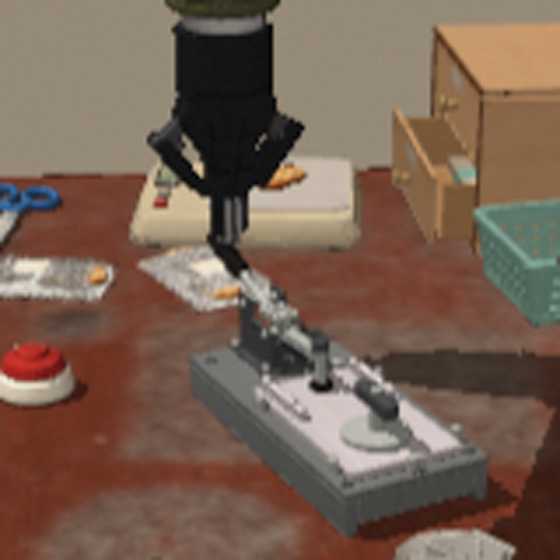

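The pad is down on the plate at crop (322,385) and the fingertips rest on the handle's end at crop (220,240), i.e. full (273,189). I estimate the handle angle from that end point.

```bash
python3 - <<'E'
from h import *
d=np.load("side0.npz");K,W=d["K"],d["W"]
a=np.radians(109.45);x=np.array([np.cos(a),np.sin(a)]);o=np.array([.590,.029])+.055*x
for th in(0,.1,.2,.3,.4,.5): print(th,proj(K,W,np.r_[o+(.126+.093*np.cos(th))*x,.076+.093*np.sin(th)]))
E
```

```text
0 [271.56910044 193.99503586]
0.1 [271.53976168 191.03166892]
0.2 [271.64387227 188.17976372]
0.3 [271.88210679 185.46519946]
0.4 [272.25415583 182.91351532]
0.5 [272.75866248 180.54973488]
```

Call:
{"method": "servo_tool", "body": {"steps": [0,0,-0.01,0,0,0,1,0,0,-0.02,0,0,0,1,0,0,-0.02,0,0,0,1]}}

```text
time_s: 14.42
ee_pos: [0.5071, 0.2596, 0.0748]
orientation: [-1.814, -2.565, 0.001]
wrist_force: [0.5, 0.3, -0.7]
gripper_width: -0.001
finger_force: 0.1
```

Call:
{"method": "servo_tool", "body": {"steps": [0,0,-0.01,0,0,0,1,0,0,-0.02,0,0,0,1,0,0,-0.03,0,0,0,1,0,0,-0.03,0,0,0,1]}}

```text
time_s: 14.92
ee_pos: [0.5069, 0.2595, 0.0657]
orientation: [-1.813, -2.565, 0.001]
wrist_force: [0.3, 0.0, 0.9]
gripper_width: 0.001
finger_force: 0.0
```

```bash
python3 - <<'E'
from h import *
b,K,W,s=grab("side","side9.png");print(s["ee_pos"],s["wrist_force"],s["finger_force"])
b2=cv2.imread("pics/side8.png")
g=lambda i:cv2.resize(i[170:240,250:330],None,fx=5,fy=5,interpolation=cv2.INTER_CUBIC)
cv2.imwrite("pics/s9.png",np.hstack([g(b2),g(b)]))
E
```

```text
[0.50685801 0.25954843 0.06566647] [0.29709365 0.01347142 0.9003682 ] 0.0
```

View pics/s9.png

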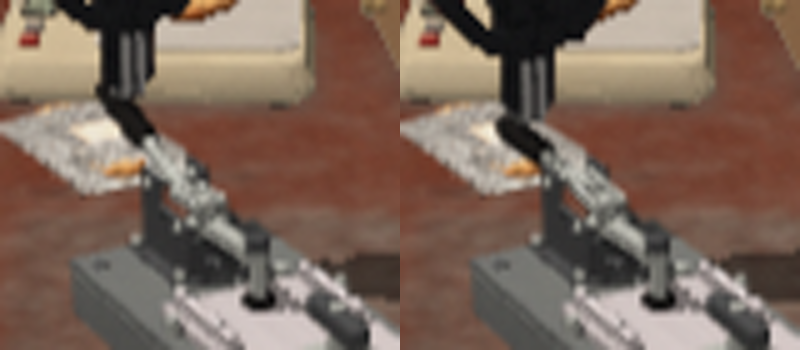

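The right-hand picture shows the handle now lying level, its end at full (270,195) against a predicted (271.6,194) at the stop. A short push should confirm the stop.

Call:
{"method": "servo_tool", "body": {"steps": [0,0,-0.007,0,0,0,1,0,0,-0.013,0,0,0,1,0,0,-0.02,0,0,0,1,0,0,-0.02,0,0,0,1]}}

```text
time_s: 15.48
ee_pos: [0.5073, 0.2599, 0.061]
orientation: [1.813, 2.565, 0.0]
wrist_force: [-3.3, -2.4, 7.8]
gripper_width: 0.001
finger_force: 3.9
```

Call:
{"method": "servo_tool", "body": {"steps": [0,0,-0.006,0,0,0,1,0,0,-0.006,0,0,0,1,0,0,0.1,0,0,0,1,0,0,0.3,0,0,0,1,0,0,0.5,0,0,0,1,0,0,0.5,0,0,0,1,0,0,0.5,0,0,0,1,0,0,0.5,0,0,0,1]}}

```text
time_s: 16.48
ee_pos: [0.5065, 0.2593, 0.2085]
orientation: [-1.813, -2.564, 0.004]
wrist_force: [0.2, 0.8, -0.2]
gripper_width: 0.003
finger_force: 0.0
```

```bash
python3 - <<'E'
from h import *
b,K,W,s=grab("side","side10.png");print(s["ee_pos"],s["wrist_force"],s["time_s"])
for f in("side7","side8","side9","side10"):
    i=cv2.imread(f"pics/{f}.png");g=i.max(2)
    m=np.zeros(g.shape,np.uint8);m[165:205,266:286]=(g<45)[165:205,266:286]
    ys,xs=np.nonzero(m);k=xs.argmin() if len(xs) else None
    print(f,len(xs),(xs[k],ys[xs==xs[k]].mean(),ys.min(),ys.max()) if len(xs) else "")
print(np.abs(cv2.imread("pics/side10.png")[190:212,264:300].astype(int)-cv2.imread("pics/side9.png")[190:212,264:300]).mean(), np.abs(cv2.imread("pics/side10.png")[205:250,290:335].astype(int)-cv2.imread("pics/side9.png")[205:250,290:335]).mean())
# other objects: shift between start and now, top view (static camera)
t,_,_,_=grab("top","top10.png");o=cv2.imread("pics/top0.png")
for n,(x,y,w) in dict(cup=(357,220,22),bottle=(372,152,30),long=(421,268,20)).items():
    r=cv2.matchTemplate(cv2.Canny(t[y-w-10:y+w+10,x-w-10:x+w+10],60,150),cv2.Canny(o[y-w:y+w,x-w:x+w],60,150),cv2.TM_CCOEFF_NORMED);print(n,cv2.minMaxLoc(r)[1::2])
E
```

```text
[0.50649002 0.25926722 0.20854729] [ 0.19200997  0.79423245 -0.17926035] 16.475
side7 96 (np.int64(277), np.float64(176.0), np.int64(173), np.int64(192))
side8 291 (np.int64(266), np.float64(171.5), np.int64(165), np.int64(198))
side9 377 (np.int64(266), np.float64(172.0), np.int64(165), np.int64(201))
side10 41 (np.int64(270), np.float64(195.0), np.int64(194), np.int64(201))
4.201178451178452 4.777448559670782
cup (0.4546341896057129, (10, 10))
bottle (0.8890895247459412, (10, 10))
long (0.5619952082633972, (10, 10))
```

The handle stays level after release, and the cup, bottle and long toggle have not moved. Handing in.

```bash
python3 -c "
from h import *
print(ticket.job_done())"
```

```text
the job is handed in; nothing more can be done
None
```

I handed the job in at 16.5 s: the small toggle is seated and turned across the slot (about 2 mm off its centre), and the clamp handle stays down at its stop. No verdict came back, pad force was not measured, and I viewed 12 pictures, 2 over the limit of 10.

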